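Lift a drying tile off the sloping stand with a trowel

ROBOT

A 6-joint arm with a two-finger parallel gripper is mounted at the origin on the work surface. World frame = base frame: x ahead of the robot, y to its left, z up, the work surface at z = 0. Lengths are in m, angles in rad, forces in N, time in s.
With the tool pointing down it reaches from about 0.2 to 0.875 m from the base axis. Payload 3.4 kg.
Tool frame: the origin (TCP) lies between the finger pads; the fingertips stand 25 mm ahead of it and the grasp point (between the pads) lies 6 mm ahead of it (r.nose_length is the z of the fingertips in the tool frame, in m); z points along the fingers, y is the line along which they close (so a half turn about z gives the same grasp; the last joint's range is limited). The gripper opens to 94 mm and grips with 3 to 60 N. Pads are 16 mm wide; open, the fingers measure 119 mm over their backs; the gripper's body (75 mm by 177 mm) begins 78 mm behind the grasp point.
Start: joints at [-1.362, 0.276, 1.505, -0, 1.361, -0.121], TCP at [0.186, -0.544, 0.23] pointing down, gripper open.
Joint ranges: [-2.89, 2.89], [-0.75, 2.08], [0.22, 2.7], [-1.18, 4.32], [0.11, 2.71], [-2.7, 2.7]. Speed limits (rad/s): [2.57, 2.57, 3.14, 3.14, 3.14, 3.14].

INTERFACE

Orientations are given as a unit quaternion [w, x, y, z].
In Python, from plant import r, gripper_to, inverse_kinematics, vision, models, telemetry gives the robot as it stands. Calls block until the motion is done:
- r.move_to(position, orientation): joint-space move of the TCP to a pose.
- r.move_l(position, rot=None, vel=0.15, guard=None): straight line of the TCP; rot=None keeps the orientation; vel is the mean speed in m/s. With guard (N) it stops when the force on the tool has changed by that much, and returns True; else False.
- r.movej(angles): joint-space move.
- gripper_to(opening, f_grip=None): finger opening in m; f_grip is the grip in N (None keeps the last); returns when the fingers have stopped.
- r.hold(seconds).
- inverse_kinematics(position, orientation): joint angles nearest the present ones, or None.
- vision.snapshot(name): name is "side" or "top"; returns the picture (420x560x3 uint8, red, green, blue); there is no depth.
- vision.get_calibration(name): a dict with "fx", "fy", "cx", "cy" (pixels), "position" and "orientation" of the camera in the world. Camera axes: x right, y down, z forward; pixel columns grow to the right and rows downward; lengths in m; the calibration is good to about 2 mm. A picture is of the moment at which its call begins. get_calibration takes no time and is no camera call.
A pose or a line that the arm cannot do raises r.PlanningError and nothing moves.
- r.sign_off(): hands the job in; it is judged then, once.
Trained networks look in the newest picture that a camera, given by its name, has taken for a name from the list of things; names that differ only in an ending like _2 or _b are one class to them, and where a whole thing is asked for, a point or a joint stands for the part that bears it (a point fixed in the world has none). Each returns a list of dicts, best first, with "score" (0 to 1); they miss things now and then, are a little off and sometimes report something else, mostly with a low value. They report only what shows in the picture. A call takes as long as a camera call.
- models.boxes_of(thing, camera): "at" ([x, y, z] in m, in world coordinates, good to about 4 mm: the middle of the surface that is visible of it).
- models.regions_of(thing, camera): "pixels" (420x560 bool, what is visible of it).
- models.mark_of(thing, camera): "at" ([x, y, z] in m, in world coordinates, good to about 4 mm: a listed point, or the origin of a listed thing).
Readings, each from a call of its own:
- telemetry.current_t(): time.
- telemetry.current_joints(): joint angles.
- telemetry.current_dq(): joint speeds.
- telemetry.current_joint_efforts(): joint torques, N m.
- telemetry.current_ee_pos(): TCP position.
- telemetry.current_tool_rot(): TCP orientation.
- telemetry.current_wrist_force(): force on the tool from outside, world axes, zero at the start.
- telemetry.current_torque(): the same for the moment, N m.
- telemetry.current_opening(): finger opening in m.
- telemetry.current_finger_force(): force on a finger pad.
Only numpy, scipy, OpenCV 4.12 (cv2) and the standard library are available. Lean on these libraries where they do the work, as an engineer would, in place of code of your own. Each camera call takes 0.05 s, during which the arm holds its last target. There are 200 camera calls.

TASK

In the mould workshop a tile is drying on the sloping stand under a plaster weight. Take the weight off and stand it flat on the bench, then slide the trowel under the tile, lift the tile with it - without touching the tile with the gripper - and set it gently, centred and square, on the two ribs of the kiln setter. Draw the trowel out from under the tile and leave it lying flat on the bench, and do not disturb the round mould and the jar.

Things in the scene. Friction and masses are not known exactly. Their poses are not given: they have to be found in the camera images.
- stand: Fixed wooden sloping stand, 150 x 150 mm, 185 mm high. Origin: on the bench under the seat, axes upright. Its board rises 30 degrees towards its +x (up-slope (cos30,0,sin30), normal (-sin30,0,cos30)). Two battens up the slope, 16 mm wide, 18 mm high, leave an open channel 84 mm wide that the tile bridges; outer width over the battens 116 mm.
- seat (a point): Middle of the tile's seat on the stand: in the plane of the batten tops, midway between the battens, 140 mm above the stand's origin. The channel floor is 18 mm below it along the normal. At each batten's low end a blue stop rises 22 mm above the batten top, its face 46 mm down-slope of here; between the stops the channel is open, 84 mm wide.
- mouth (a point): Middle of the channel floor's low edge on the stand, 60 mm down-slope of the seat and 18 mm below it along the normal: the open low end of the channel, where a blade can enter up-slope.
- setter: Fixed level kiln setter: grey base 150 x 150 x 10 mm with two cream ribs along its x axis, 140 mm long, 16 mm wide, tops 34 mm above the bench, and an open channel 84 mm wide and 24 mm deep between them, open at both ends. Origin: centre of the base on the bench; z up. The tile belongs centred here, bridging the ribs, its 88 mm side along x.
- tile: Loose terracotta tile with a blue and cream face, 88 mm (its x) x 120 mm (its y) x 10 mm, 0.2 kg. Origin: centre of its underside, z out of the face. At the start it lies on the stand's battens, its x pointing up the slope.
- weight: Loose white plaster weight with two dark bands, lying on the tile at the start, with its axes along the tile's: slab 80 mm (x) x 112 mm (y) x 14 mm with a grip block on top, 60 mm long (x), 26 mm wide (y), from 14 to 56 mm above its underside. About 0.3 kg. Origin: centre of its underside, z out of its top.
- trowel: Loose trowel, flat on the bench, 0.22 kg. Steel blade 145 x 60 x 3 mm (x from -55 to +90 mm); orange handle above it, along x, 90 mm long (x -45 to +45), 26 mm wide, from 46 to 80 mm above the blade's underside, on thin posts at x = -34 and +6 mm. Origin: blade's underside, below the middle of the handle; +x points to the tip.
- trowel_lip (a point): Front face of the trowel's cross lip, at blade-top height, 14 mm ahead of the trowel's origin. The lip is 56 mm wide, its top 13 mm above the blade's underside; the tile lies on the 76 mm of blade ahead of it, partly under the handle.
- mould: Bystander: loose round white plaster mould with a black band, 76 mm across, 110 mm high. Origin: centre of its underside.
- jar: Bystander: loose glaze jar with a blue lid, 72 mm across, 110 mm high. Origin: centre of its underside.

How it is judged:
On the way, in this order (a step that is already met when the one before it is completed fails the run):
1. the plaster weight stands flat on the bench, let go (height (world z) of weight below 0.008 m and angle between weight's own z axis and vertical below 0.1 rad and linear speed of weight below 0.03 m/s and contact force between the fingers and weight below 0.1 N), for 0.2 s.
2. the tile is carried on the trowel, clear of the stand (contact force between tile and trowel above 0.5 N and contact force between tile and stand below 0.05 N and contact force between tile and setter below 0.05 N and height (world z) of tile above 0.06 m), for 0.3 s.
At the end, for the whole second after the job is handed in: Tile flat and still on the setter's ribs (height within 4 mm, tilt under 0.06 rad), centred within 20 mm along and 15 mm across them, square within 0.2 rad, free of the trowel; trowel (tilt under 0.08 rad) and weight (under 0.1) flat and still on the bench (height (world z) of weight below 0.008 m and angle between weight's own z axis and vertical below 0.1 rad and linear speed of each of weight, trowel below 0.03 m/s and x of tile in the frame of setter between -0.02 and 0.02 m and y of tile in the frame of setter between -0.015 and 0.015 m and z of tile in the frame of setter between 0.03 and 0.038 m and angle between tile's own z axis and vertical below 0.06 rad and angle between the x axis of tile and the x axis of setter, either way round below 0.2 rad and linear speed of tile below 0.02 m/s and contact force between tile and trowel below 0.05 N and height (world z) of trowel below 0.006 m and angle between trowel's own z axis and vertical below 0.08 rad); the robot touches nothing.
It fails at once if the gripper's fingers touch the tile (contact force between the fingers and tile above 0.5 N).
It fails at once if the tile is tipped more than 0.87 rad (50 degrees) from level (angle between tile's own z axis and vertical above 0.87 rad).
It fails at once if the tile falls onto the bench (height (world z) of tile below 0.022 m).
It fails at once if the tile is dropped or pressed hard onto the setter (over 25 N) (contact force between tile and setter above 25 N).
It fails at once if the mould or the jar is moved more than 20 mm (distance of any of mould, jar from where it was at the start of the episode above 0.02 m).
It also fails if it takes over 72 s, if anything falls off the work surface, if the arm or the gripper's body presses on something with over 40 N, if the wrist force passes 120 N, or if a joint passes its speed limit or range.

## Working session

There is one attempt and no reset: what is moved stays moved. The work goes in short steps, each a Python script; the robot and the scene stay as the last script left them, time stands still between calls to the robot, and variables do not carry over. Pictures are saved under pics/ and viewed, at most 10 in all, crops included, and the job is handed in when it is done.

```bash
ls; mkdir -p pics; python3 - <<'E'
from plant import r, vision, models, telemetry
import cv2, numpy as np
ims=[]
for c in("top","side"):
    im=vision.snapshot(c); cv2.imwrite(f"pics/{c}0.png",im[:,:,::-1])
    k=vision.get_calibration(c); print(c,{a:np.round(b,4).tolist() for a,b in k.items()})
    for t in["stand","seat","mouth","setter","tile","weight","trowel","trowel_lip","mould","jar"]:
        print(c,t,[(np.round(d["at"],3).tolist(),round(d["score"],2)) for d in models.mark_of(t,c)[:2]],[(np.round(d["at"],3).tolist(),round(d["score"],2)) for d in models.boxes_of(t,c)[:1]])
print(telemetry.current_t(), telemetry.current_tool_rot())
E
```

```text
pics
top {'fx': 495.5364, 'fy': 495.5364, 'cx': 283.0899, 'cy': 206.2999, 'position': [0.3283, 0.0158, 1.4934], 'orientation': [0.0486, -0.7046, 0.7053, -0.0608]}
top stand [([0.608, -0.238, -0.002], 0.9)] [([0.616, -0.217, 0.114], 0.72)]
top seat [] [([0.615, -0.215, 0.113], 0.66)]
top mouth [([0.564, -0.246, 0.094], 0.9)] [([0.611, -0.216, 0.116], 0.93)]
top setter [([0.603, -0.245, 0.144], 0.73), ([0.622, 0.267, -0.003], 0.55)] [([0.617, 0.267, 0.009], 0.59)]
top tile [([0.606, -0.241, 0.133], 0.51)] [([0.633, -0.22, 0.165], 0.77)]
top weight [([0.603, -0.241, 0.148], 0.67), ([0.607, -0.24, 0.134], 0.16)] [([0.596, -0.238, 0.172], 0.88)]
top trowel [([0.47, -0.024, -0.001], 0.77), ([0.622, 0.264, 0.001], 0.17)] [([0.481, -0.017, 0.003], 0.8)]
top trowel_lip [([0.478, -0.021, 0.002], 0.71)] [([0.48, -0.021, -0.0], 0.98)]
top mould [([0.609, -0.463, 0.001], 0.79)] [([0.602, -0.454, 0.11], 0.68)]
top jar [([0.637, 0.47, 0.001], 0.71)] [([0.627, 0.456, 0.109], 0.86)]
side {'fx': 529.9099, 'fy': 529.9099, 'cx': 282.476, 'cy': 208.9988, 'position': [0.3714, -1.041, 0.8687], 'orientation
[... 178 characters left out ...]
0.028], 0.97)]
side mouth [([0.568, -0.245, 0.096], 0.7), ([0.607, -0.24, 0.142], 0.16)] [([0.622, -0.288, 0.031], 0.55)]
side setter [([0.625, 0.266, -0.001], 0.74)] [([0.617, 0.263, 0.011], 0.64)]
side tile [([0.608, -0.242, 0.141], 0.86)] [([0.63, -0.299, 0.163], 0.84)]
side weight [([0.602, -0.241, 0.142], 0.83)] [([0.595, -0.259, 0.168], 0.9)]
side trowel [([0.463, -0.021, 0.005], 0.95)] [([0.471, -0.027, 0.006], 0.87)]
side trowel_lip [([0.479, -0.02, 0.006], 0.78)] [([0.473, -0.027, 0.002], 0.7)]
side mould [([0.612, -0.464, -0.001], 0.94)] [([0.604, -0.484, 0.095], 0.82)]
side jar [] [([0.619, -0.288, 0.03], 0.73)]
2.1 [ 4.74009813e-05  9.86436350e-01  1.64144219e-01 -5.68550519e-06]
```

```bash
python3 -c "
import cv2
for c in('top','side'): cv2.imwrite(f'pics/{c}1.png',cv2.resize(cv2.imread(f'pics/{c}0.png'),(800,600),interpolation=cv2.INTER_CUBIC))"
```

```text
(no output)
```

View pics/top1.png

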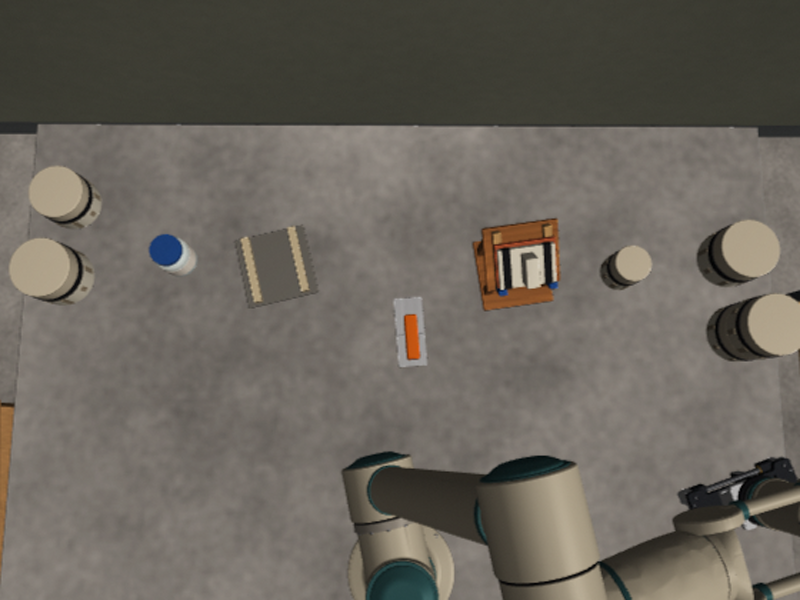

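View pics/side1.png

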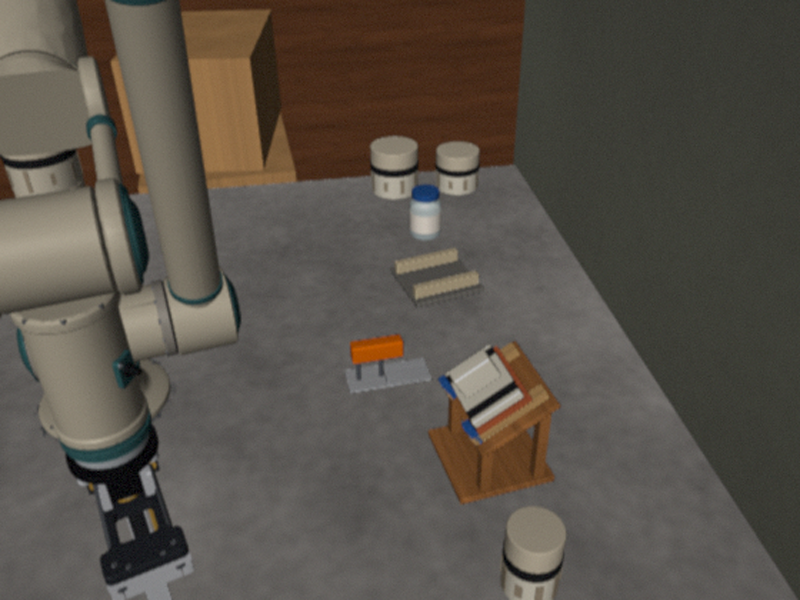

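The top picture shows the setter at about (277,265) px, the trowel at (410,332) with its tip up in the picture, the stand with the weight at (520,262), the mould at (628,265) and the jar at (172,253). The side picture agrees. Next I fit the yaws.

```bash
cat > h.py <<'E'
import numpy as np, cv2
from scipy.spatial.transform import Rotation as R
from scipy.optimize import minimize
from plant import r, gripper_to, inverse_kinematics, vision, models, telemetry
def Rq(q): return R.from_quat(np.roll(q,-1))
def qR(M): return np.roll((M if isinstance(M,R) else R.from_matrix(M)).as_quat(),1)
def proj(P,c):
    k=vision.get_calibration(c); p=Rq(k["orientation"]).inv().apply(np.asarray(P)-k["position"])
    return np.c_[k["fx"]*p[:,0]/p[:,2]+k["cx"],k["fy"]*p[:,1]/p[:,2]+k["cy"]]
def box(x0,x1,y0,y1,z0,z1): return np.array([[x,y,z] for x in(x0,x1) for y in(y0,y1) for z in(z0,z1)])
def render(boxes,M,p,c,S=4):
    im=np.zeros((420*S,560*S),np.uint8)
    for b in boxes:
        q=(proj(M.apply(b)+p,c)+.5)*S
        cv2.fillConvexPoly(im,cv2.convexHull(np.round(q).astype(np.int32)),255)
    return cv2.resize(im,(560,420),interpolation=cv2.INTER_AREA)/255.
def fit(masks,boxes,z,x0,pitch=0.,zfree=False):
    """masks {cam:mask}; returns x,y,yaw(,z) and mean mismatch"""
    def cost(v):
        M=R.from_euler("ZY",[v[2]*10,-pitch]); p=[v[0],v[1],v[3] if zfree else z]
        return sum(np.abs(render(boxes,M,p,c)-m).sum()/m.sum() for c,m in masks.items())
    v0=np.array([x0[0],x0[1],x0[2]/10]+([z] if zfree else []))
    n=len(v0); sx=np.vstack([v0]+[v0+d for d in .012*np.eye(n)])
    s=minimize(cost,v0,method="Nelder-Mead",options=dict(initial_simplex=sx,xatol=1e-4,fatol=1e-4))
    v=s.x.copy(); v[2]*=10; return v,s.fun/len(masks)
WT=[box(-.04,.04,-.056,.056,0,.014),box(-.03,.03,-.013,.013,.014,.056)]
ST=[box(-.075,.075,-.075,.075,0,.01),box(-.07,.07,.042,.058,.01,.034),box(-.07,.07,-.058,-.042,.01,.034)]
HA=[box(-.045,.045,-.013,.013,.046,.08)]
TI=[box(-.044,.044,-.06,.06,0,.01)]
def hsv(im,lo,hi): return cv2.inRange(cv2.cvtColor(im,cv2.COLOR_RGB2HSV),np.array(lo),np.array(hi))>0
E
cat > m.py <<'E'
from h import *
im={c:vision.snapshot(c) for c in("top","side")}
reg=lambda t,c: max(models.regions_of(t,c),key=lambda d:d["score"])["pixels"].astype(float)
org={c:hsv(im[c],(3,200,150),(14,255,255)).astype(float) for c in im}
for sel in(("top",),("side",),("top","side")):
    print(sel)
    print(" handle",fit({c:org[c] for c in sel},HA,0,(.468,-.022,.05)))
    print(" setter",fit({c:reg("setter",c) for c in sel},ST,0,(.622,.266,.15)))
    print(" weight",fit({c:reg("weight",c) for c in sel},WT,.149,(.603,-.241,.1),np.pi/6))
m=hsv(im["top"],(105,120,60),(125,255,255)); n,l,s,ce=cv2.connectedComponentsWithStats(m.astype(np.uint8))
print([(s[i,4],ce[i].round(1)) for i in range(1,n) if s[i,4]>5])
k=vision.get_calibration("top")
for i in range(1,n):
    if s[i,4]>5:
        d=Rq(k["orientation"]).apply([(ce[i][0]-k["cx"])/k["fx"],(ce[i][1]-k["cy"])/k["fy"],1]); p=np.array(k["position"]); print(p+d*(.13-p[2])/d[2])
E
python3 m.py
```

```text
('top',)
 handle (array([ 0.4681875, -0.0225625,  0.081875 ]), np.float64(0.3893177180374412))
 setter (array([0.62319452, 0.26363671, 0.23148776]), np.float64(0.05819857152482987))
 weight (array([ 0.59838606, -0.24155893,  0.18381089]), np.float64(0.07140087333299613))
('side',)
 handle (array([ 0.46625, -0.02075,  0.0825 ]), np.float64(0.6112303802299508))
 setter (array([0.6234183 , 0.27081448, 0.23797324]), np.float64(0.0412699511823564))
 weight (array([ 0.5992324 , -0.24040053,  0.13580385]), np.float64(0.05489283024036157))
('top', 'side')
 handle (array([ 0.46765133, -0.02155122,  0.05005498]), np.float64(0.5080578648431551))
 setter (array([0.62331112, 0.26703307, 0.23788361]), np.float64(0.06721790859508672))
 weight (array([ 0.59877287, -0.24191712,  0.14695017]), np.float64(0.06603349523954596))
[(np.int32(381), array([115.5, 174.5])), (np.int32(21), array([386.9, 199.5])), (np.int32(21), array([351.6, 204.4]))]
[0.63109912 0.4605936  0.13      ]
[ 0.56064444 -0.29875611  0.13      ]
[ 0.54654391 -0.19945822  0.13      ]
```

```bash
cat >> h.py <<'E'
def Mo(yaw,pitch=0.): return R.from_euler("ZY",[yaw,-pitch])
FL=R.from_euler("x",np.pi)
def tool(p,M,g): return np.asarray(p)+M.apply(g), qR(M*FL)
YS=.142; SEAT=np.array([.606,-.240,.140]); MS=Mo(YS,np.pi/6)
SET=np.array([.6233,.267,0]); YT=.236
E
python3 - <<'E'
from h import *
W=SEAT+MS.apply([-.002,0,.010]); 
gripper_to(.07,20)
for s in(.16,.047):
    p,q=tool(W,MS,[0,0,s])
    if s>.1: r.move_to(p,q)
    else: print("guard",r.move_l(p,vel=.08,guard=8))
gripper_to(.0,35); print("open",telemetry.current_opening(),telemetry.current_finger_force())
p0=telemetry.current_ee_pos(); gz=MS.inv().apply(p0-W); print(gz)
r.move_l(p0+MS.apply([0,0,.10]),vel=.1)
B=np.array([.38,-.40,0]); M=Mo(-.5)
p,q=tool(B,M,[0,0,.047+.10]); r.move_to(p,q)
p,_=tool(B,M,[0,0,.037]); print("contact",r.move_l(p,vel=.04,guard=5),telemetry.current_ee_pos(),telemetry.current_opening())
gripper_to(.07)
r.move_l(telemetry.current_ee_pos()+[0,0,.12])
im={c:vision.snapshot(c) for c in("top","side")}
cv2.imwrite("pics/a.png",cv2.resize(im["side"][150:420,150:510,::-1],(800,600),interpolation=cv2.INTER_CUBIC))
org={c:hsv(im[c],(0,120,60),(20,255,255)) for c in im}
for c in im:
    q=proj([[.466,-.0215,.063]],c)[0]; mm=np.zeros_like(org[c]); a,b=q.astype(int); mm[b-30:b+30,a-30:a+30]=1; org[c]=(org[c]&mm).astype(float); print(org[c].sum())
for sel in(("top",),("side",),("top","side")): print(fit({c:org[c] for c in sel},HA,0,(.466,-.022,.08)))
print("weight",[models.mark_of("weight",c)[:1] for c in im],"tile",[models.mark_of("tile",c)[:1] for c in im])
for c in im:
    t=models.regions_of("tile",c)
    if t: print(fit({c:t[0]["pixels"].astype(float)},TI,.139,(.605,-.24,.14),np.pi/6))
print(telemetry.current_t())
E
```

```text
guard False
open 0.025865441898848093 34.99884903430939
[-5.18258890e-05 -2.18040553e-04  4.70456736e-02]
contact True [ 0.38000431 -0.39993894  0.0480281 ] 0.025845343425697522
281.0
459.0
(array([ 0.46669359, -0.02259775,  0.08225228]), np.float64(0.10515665340869444))
(array([ 0.4749348 , -0.01753279, -0.03071373]), np.float64(0.4329702251270878))
(array([ 0.46727098, -0.02199616,  0.08685882]), np.float64(0.28584026978704086))
weight [[{'at': [0.3798, -0.4, 0.0013], 'score': 0.77}], [{'at': [0.384, -0.4003, -0.0053], 'score': 0.78}]] tile [[{'at': [0.6077, -0.2418, 0.1353], 'score': 0.63}], [{'at': [0.6088, -0.2418, 0.1424], 'score': 0.64}]]
(array([ 0.60714349, -0.24281349,  0.13683762]), np.float64(0.04634417319760983))
(array([ 0.60778058, -0.23688764,  0.14667184]), np.float64(0.030547269617786265))
13.6083
```

```bash
cat >> h.py <<'E'
G=[.005,0,.071]
T=np.array([.6075,-.2405,.139])
def tw(p,M): return tool(p,M,G)
E
python3 - <<'E'
from h import *
M=Mo(.084); o=[.4668,-.0222,0]
f=lambda x,z=-.011: T+MS.apply([x,0,z])
for p in(f(-.173)+[0,0,.08],f(-.173),f(-.063),f(-.063,.004)+[0,0,.10]): print(inverse_kinematics(*tw(p,MS)) is not None)
p,q=tool(o,M,[G[0],0,.17]); r.move_to(p,q)
p,_=tool(o,M,G); print(r.move_l(p,vel=.1,guard=8))
gripper_to(0,55); print(telemetry.current_opening(),telemetry.current_ee_pos())
r.move_l(p+[0,0,.15],vel=.12)
r.move_to(*tw(f(-.173)+[0,0,.08],MS)); r.move_l(tw(f(-.173),MS)[0])
im={c:vision.snapshot(c) for c in("top","side")}
a=im["side"][180:360,240:420,::-1]; b=im["top"][120:280,280:440,::-1]
cv2.imwrite("pics/b.png",np.hstack([cv2.resize(x,(400,400),interpolation=cv2.INTER_CUBIC) for x in(a,b)]))
print([(t,c,np.round(models.mark_of(t,c)[0]["at"],3)) for t in("trowel","trowel_lip") for c in im if models.mark_of(t,c)], f(-.173),f(-.159,-.008)); print(telemetry.current_t())
E
```

```text
True
True
True
True
False
0.02587013155159795 [ 0.4717319  -0.02165637  0.07096935]
[('trowel', 'top', array([ 0.468, -0.26 ,  0.039])), ('trowel', 'side', array([ 0.464, -0.261,  0.047])), ('trowel_lip', 'top', array([ 0.474, -0.261,  0.052])), ('trowel_lip', 'side', array([ 0.475, -0.26 ,  0.054]))] [ 0.46463022 -0.26092498  0.04297372] [ 0.47514764 -0.25942138  0.0525718 ]
20.6667
```

View pics/b.png

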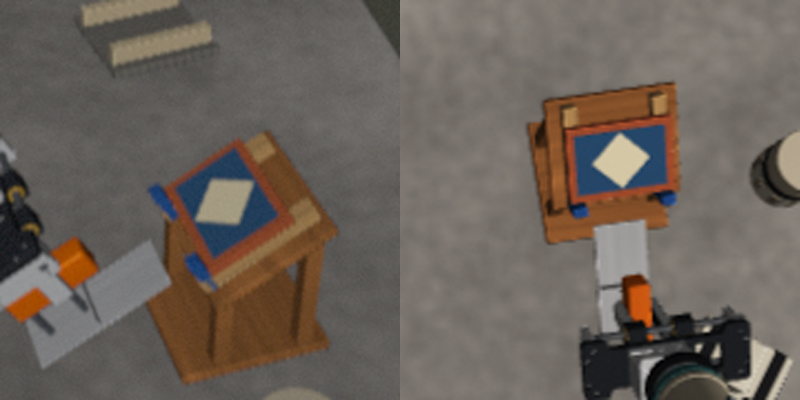

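The trowel is gripped. Its blade, at (620,250) in the right panel, lines up midway between the stops at (580,211) and (667,198), so I go ahead with the insertion.

```bash
python3 - <<'E'
from h import *
f=lambda x,z=-.011: T+MS.apply([x,0,z])
w=lambda: np.round(telemetry.current_wrist_force(),2)
print(w())
if r.move_l(tw(f(-.063),MS)[0],vel=.06,guard=6):
    print("STOP",telemetry.current_ee_pos(),tw(f(-.063),MS)[0],w())
else:
    print(w()); r.move_l(tw(f(-.063,.006),MS)[0],vel=.03); print(w())
    up=f(-.063,.006)+[0,0,.11]
    r.move_l(tw(up,MS)[0],vel=.06); print(w())
    r.hold(.4)
    ML=Mo(YS); 
    r.move_l(*tw(up+[-.03,0,.05],ML),vel=.03); print(w())
im={c:vision.snapshot(c) for c in("top","side")}
a=im["side"][150:330,240:420,::-1]; b=im["top"][120:280,280:440,::-1]
cv2.imwrite("pics/c.png",np.hstack([cv2.resize(x,(400,400),interpolation=cv2.INTER_CUBIC) for x in(a,b)]))
print([(t,c,np.round(models.mark_of(t,c)[0]["at"],3)) for t in("tile",) for c in im if models.mark_of(t,c)]); print(telemetry.current_t())
E
```

```text
[-0.45 -0.27 -2.12]
[-0.59 -0.08 -2.45]
[ 0.49  0.12 -4.34]
[-0.28 -0.35 -5.51]
[ 0.35  0.71 -4.64]
[('tile', 'top', array([ 0.586, -0.241,  0.274])), ('tile', 'side', array([ 0.584, -0.237,  0.277]))]
28.1167
```

View pics/c.png

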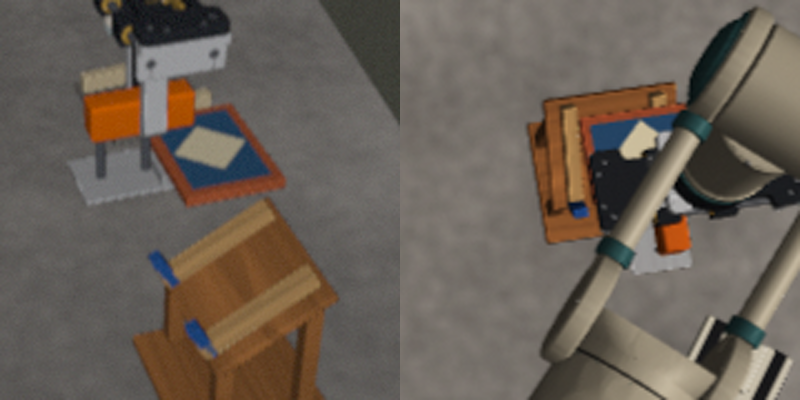

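Left panel: the tile lies level on the blade, against the lip, at about (215,150), and is clear of the stand. Next is carrying it over the setter and measuring there.

```bash
python3 - <<'E'
from h import *
ML=Mo(YS); MT=Mo(YT)
o=telemetry.current_ee_pos()-ML.apply(G)
def meas(o,M,z,yaw):
    out=[]
    g=o+M.apply([.058,0,0])
    for c in("side","top"):
        vision.snapshot(c)
        mk=models.mark_of("tile",c); rg=models.regions_of("tile",c)
        if mk: out.append((c,"mark",M.inv().apply(mk[0]["at"]-o).round(4)))
        if rg and c=="side":
            v,e=fit({c:rg[0]["pixels"].astype(float)},TI,z,(g[0],g[1],yaw)); out.append((c,"fit",M.inv().apply([v[0]-o[0],v[1]-o[1],0]).round(4),round(v[2]-yaw,3),round(e,3)))
    return out
print(o,*meas(o,ML,o[2]+.003,YS),sep="\n")
o2=SET+MT.apply([-.058,0,0])+[0,0,.11]
mid=(o+o2)/2+[-.03,0,0]; mid[2]=o[2]
r.move_l(*tw(mid,Mo((YS+YT)/2)),vel=.12)
r.move_l(*tw(o2,MT),vel=.1)
r.hold(.3)
print(o2,*meas(o2,MT,o2[2]+.003,YT),sep="\n")
im={c:vision.snapshot(c) for c in("top","side")}
a=im["side"][120:260,240:380,::-1]; b=im["top"][120:280,100:260,::-1]
cv2.imwrite("pics/d.png",np.hstack([cv2.resize(x,(400,400),interpolation=cv2.INTER_CUBIC) for x in(a,b)]))
print(telemetry.current_t())
E
```

```text
[ 0.52039917 -0.24868644  0.27274886]
('side', 'mark', array([ 0.0623, -0.0001,  0.0052]))
('side', 'fit', array([0.8766, 1.8723, 0.    ]), np.float64(-16.027), np.float64(1.0))
[0.5669077  0.25343871 0.11      ]
('side', 'mark', array([ 0.0641, -0.0015,  0.0082]))
('side', 'fit', array([0.0648, 0.0034, 0.    ]), np.float64(-0.018), np.float64(0.171))
('top', 'mark', array([ 0.0632, -0.    ,  0.0009]))
34.55
```

View pics/d.png

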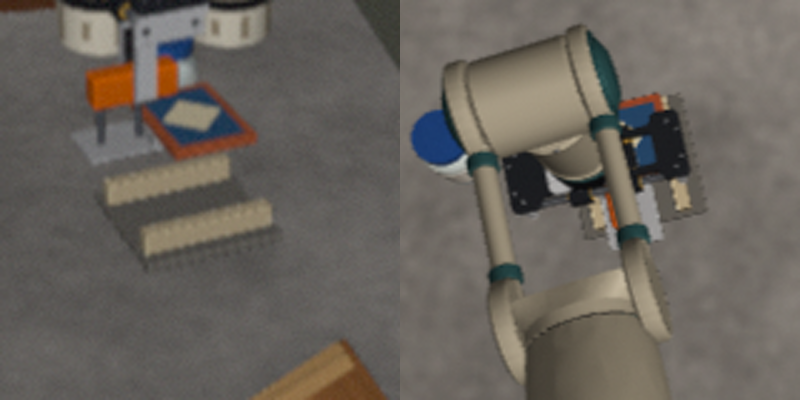

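```bash
python3 - <<'E'
from h import *
MT=Mo(YT); f=lambda x,z: SET+MT.apply([x,0,0])+[0,0,z]
w=lambda: np.round(telemetry.current_wrist_force(),2)
print([inverse_kinematics(*tw(f(-.223,z),MT)) is not None for z in(.02,0)])
r.move_l(*tw(f(-.063,.042),MT),vel=.06); print(w())
print(r.move_l(tw(f(-.063,.021),MT)[0],vel=.015,guard=8),w(),telemetry.current_ee_pos()-MT.apply(G))
r.hold(.3)
im=vision.snapshot("side"); cv2.imwrite("pics/e.png",cv2.resize(im[120:260,240:380,::-1],(500,500),interpolation=cv2.INTER_CUBIC))
print(models.mark_of("tile","side")[:1],models.mark_of("trowel","side")[:1],telemetry.current_t())
E
```

```text
[True, True]
[ 1.4   0.41 -4.93]
False [-0.25  0.6  -1.55] [0.56211043 0.25229799 0.02110817]
[{'at': [0.6222, 0.2651, 0.0356], 'score': 0.87}] [{'at': [0.5615, 0.2542, 0.0238], 'score': 0.94}] 37.8333
```

View pics/e.png

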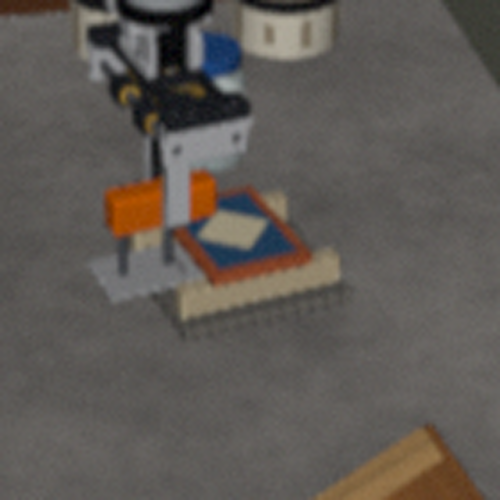

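The tile, at (240,232), bridges the ribs, and the load has left the trowel. I withdraw the trowel and lay it down.

```bash
python3 - <<'E'
from h import *
MT=Mo(YT); f=lambda x,z: SET+MT.apply([x,0,0])+[0,0,z]
w=lambda: np.round(telemetry.current_wrist_force(),2)
print(r.move_l(tw(f(-.230,.021),MT)[0],vel=.07,guard=8),w())
print(r.move_l(tw(f(-.230,-.004),MT)[0],vel=.02,guard=4),w(),telemetry.current_ee_pos()-MT.apply(G))
gripper_to(.06); r.hold(.2)
r.move_l(telemetry.current_ee_pos()+[0,0,.15],vel=.12)
r.move_to([.3,0,.35],qR(Mo(0)*FL))
r.hold(.3)
im={c:vision.snapshot(c) for c in("top","side")}
for t in("tile","trowel","trowel_lip","weight","mould","jar"): print(t,[np.round(m[0]["at"],4).tolist() for c in im if (m:=models.mark_of(t,c))])
v=[]
for c in im:
    g=models.regions_of("tile",c)
    if g: print(fit({c:g[0]["pixels"].astype(float)},TI,.034,(.622,.266,.236)))
a=im["side"][60:360,160:460,::-1]; b=im["top"][100:300,80:280,::-1]
cv2.imwrite("pics/f.png",np.hstack([cv2.resize(x,(400,400),interpolation=cv2.INTER_CUBIC) for x in(a,b)]))
print(telemetry.current_t())
E
```

```text
False [-0.5  -0.68 -2.51]
True [0.31 0.27 3.21] [ 3.99555371e-01  2.13219369e-01 -6.21041351e-05]
tile [[0.6237, 0.2675, 0.0296], [0.6274, 0.267, 0.0391]]
trowel [[0.4016, 0.2147, -0.0027], [0.3973, 0.2144, 0.0021]]
trowel_lip [[0.4101, 0.2144, 0.0028], [0.4086, 0.2193, 0.0035]]
weight [[0.3831, -0.4006, 0.0014], [0.3812, -0.4007, -0.0017]]
mould [[0.6096, -0.4657, -0.0006], [0.6122, -0.4623, -0.002]]
jar [[0.6349, 0.4719, 0.0001], [0.6398, 0.4693, 0.0011]]
(array([0.62334714, 0.26410243, 0.24141041]), np.float64(0.033846834463035824))
(array([0.62462186, 0.27266915, 0.17951308]), np.float64(0.12541016406562625))
45.7917
```

View pics/f.png

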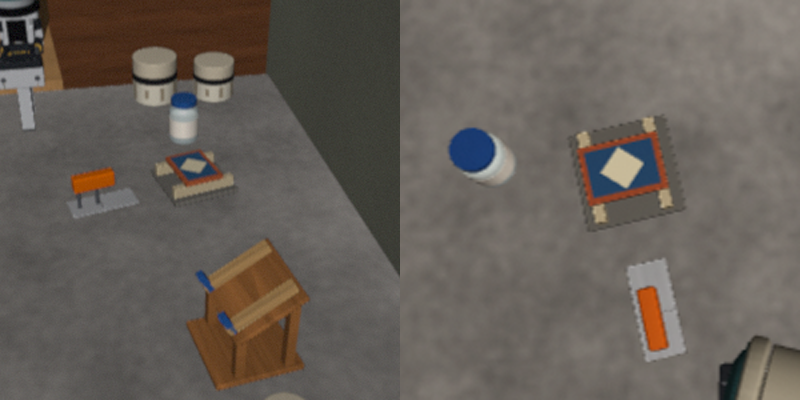

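The tile at (622,168) sits square and centred on the setter, the trowel lies flat at (656,310), and the jar and mould are where they started.

```bash
python3 -c "
from plant import r
print(r.sign_off())"
```

```text
the job is handed in; nothing more can be done
None
```

The job is handed in, with no verdict returned: in the last pictures the tile sat square on the setter's ribs, within about 6 mm of centre, with the trowel and weight flat on the bench and the mould and jar where they started.

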